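# Free the ring clamp's rest and put the clamp back in it

## Robot

A 6-joint arm with a two-finger parallel gripper is mounted at the origin on a cart in front of the work surface, level with it; the furniture and walls round the work are solid. World frame = base frame: x ahead of the robot, y to its left, z up, the work surface at z = 0. Lengths are in mm, angles in rad, forces in N, time in s.
With the tool pointing down it reaches from about 150 to 775 mm from the base axis. Payload 6.1 kg.
Tool frame: the origin (TCP) lies where the fingers leave the gripper's body, on its centre line; the fingertips stand 73 mm ahead of it and the grasp point (between the pads) lies 54 mm ahead of it; y points along the fingers, z is the direction in which the jaws open and shut, and the axes are right-handed (so a half turn about y gives the same grasp; the last joint's range is limited). The gripper opens to 85 mm and grips with 20 to 120 N. Pads are 22 mm wide; open, the fingers measure 114 mm over their backs; the gripper's body (76 mm by 85 mm) begins 54 mm behind the grasp point. The pads swing forward as they close: fully open they stand 13 mm farther back than shut.
Start: joints at [-1.147, 0.126, -0.04, 1.405, 0, 1.571], TCP at [215.886, -478.541, 303.895] pointing down, gripper open.
Joint ranges: [-2.72, 2.72], [-0.95, 1.95], [-1.27, 1.35], [-1.78, 2.02], [-1.46, 1.47], [-3.14, 3.14]. Speed limits (rad/s): [2.39, 2.39, 3.01, 3.14, 3.14, 3.14].

## Interface

Orientations are given as a unit quaternion [x, y, z, w].
In Python, from station import manip gives the robot as it stands. The module is installed in compiled form; this text tells all that it offers.
- The arm moves only by the shell command python3 -m crank 'ROWS' [FORCE]. ROWS is JSON, a list that holds one entry, the list of rows, each a list of 5 numbers: the shift along the world's x, y, z in units of 0.2 m (1.0 is 0.2 m), then the turn about the world's z in units of 180 degrees (1.0 is 180 degrees), then the gripper's target within -1 to 1 (fully open at 1, half-way at 0, shut at -1). A call has 1 to 12 rows; each row is the pose to reach, as a shift and turn from the pose measured when the call began, turning the shorter way round; what a row does not reach only later rows make up. A row lasts 1/8 s, in which the tool goes at most 62.5 mm and 10.7 degrees, less where a joint would pass 70% of its speed; a pose out of reach is approached as far as the arm can. A call with a number of a shift or a turn outside -1 to 1 is refused whole. A call with a gripper value outside its range is refused whole. The fingers move at their own pace and stop on an object; FORCE is the grip in N (left out, the last holds). Time passes only in rows, so rows that repeat a pose let the fingers close. It gives the time, the measured TCP pose, the force and the opening at its end, in the units of the state.
- manip.sense(): the state, without advancing time (a new reading comes with each control period).
- manip.get_image(name): name is "scene" or "side" or "wrist"; returns a dict with "color" (480x640x3 uint8, blue, green, red), "vertical_fov" (degrees; the focal length in pixels is half the picture's height over the tangent of half this angle, whatever the lens; pixels are square), "cx", "cy" (the principal point, pixels), "xyz" and "orientation" of the camera in the world. Camera axes: x right, y down, z forward; pixel columns grow to the right and rows downward; lengths in mm; the calibration is good to about 2 mm. A picture is of the moment at which its call begins. There is no depth.
- manip.job_done(): hands the job in, once; it reports no verdict.
The state is a dict: "time": time; "qpos": joint angles; "qvel": joint speeds; "joint_efforts": joint torques, N m; "ee_pos": TCP position; "orientation": TCP orientation; "contact_force": force on the tool from outside, world axes, zero at the start; "wrist_torque": the same for the moment, N m; "finger_gap": opening from 0.0 (shut) to 1.0 (fully open).
Only numpy, scipy, OpenCV 4.12 (cv2) and the standard library are available. Lean on these libraries where they do the work, as an engineer would, in place of code of your own. Each camera call takes 0.05 s, during which the arm holds its last target. There are 200 camera calls.

## Task

Someone has left the cross-lock tweezers lying in the ring clamp's little wooden rest. First move the tweezers over to the soldering board and lay them flat on the middle of it; then lay the wooden ring clamp level in the notches of the rest, with its ends sticking out equally on both sides.

Things in the scene. Friction and masses are not known exactly. Their poses are not given: they have to be found in the camera images.
- tweezers_mid (a point): Cross-lock tweezers, thin steel, 150 mm long (its y), z up, two red sleeves at mid-length; at the start lying along both notches of the rest. The point is the centre of the sleeves, half-way up. Grip across the sleeves: 20 mm wide (x), 52 mm long (y), 9 mm tall, 4.5 mm above and below the point. About 30 g, balanced within 5 mm of the point.
- clamp_mid (a point): Wooden ring clamp: straight bar 22 mm wide (x), 120 mm long (y), 21 mm tall (z up), a small band round its waist, about 60 g, lying flat on the worktop at the robot's left, nearer than the rest. The point is its centre, 10.5 mm above its underside. Grip it across the width at the waist. (The longer, thinner sanding stick farther left is not it.)
- rest_seat (a point): Ring clamp's rest, fixed: dark wooden base 64 x 104 x 8 mm (x, y, z), two notched uprights centred 42 mm either way along y, each 60 mm wide (x), 14 thick, tops 48 mm over the worktop. Notches: open above, 34 mm wide (x), floor 30 mm over the worktop. Point: midway between the notches at floor height; the clamp lies along y, z up. 70 mm free between uprights for fingers.
- board_top (a point): Soldering board: dark burnt slab 252 x 268 x 16 mm (x, y, z), fixed, on the worktop at the robot's right. The point is the centre of its upper face, 16 mm above the worktop; axes along its sides, z up. A small cup and a dark lump (17 mm tall) stand near its two far corners, about 95 mm in x and y from the point; within 95 mm of the point it is empty.
- tweezers: The same tweezers as a whole; origin on the underside at mid-length (5 mm from the sleeves' centre), y along the tool.
- ring_clamp: The same ring clamp as a whole; origin at the centre of its underside, y along the bar.

How it is judged:
By the outcome, as a careful person would: the job done as asked, in the order asked, and still so for the second after the job is handed in, with the robot touching nothing.
It also fails if it takes over 58 s, if anything falls off the work surface, if the arm or the gripper's body presses on something with over 40 N, if the wrist force passes 120 N, or if a joint passes its speed limit or range.

## Working session

There is one attempt and no reset: what is moved stays moved. The work goes in short steps, Python scripts to look and compute and a shell command to move; the robot and the scene stay as the last step left them, time stands still between calls to the robot, and variables do not carry over. Pictures are saved under pics/ and viewed, about 8 in all and at most 12, crops included, and the job is handed in when it is done.

```bash
mkdir -p pics; cat > h.py <<'E'
import numpy as np, cv2
from scipy.spatial.transform import Rotation as R
from station import manip
def grab(n,f):
    d=manip.get_image(n); cv2.imwrite('pics/'+f+'.png',d['color']); np.save('pics/'+f+'.npy',d,allow_pickle=True); return d
def load(f): return np.load('pics/'+f+'.npy',allow_pickle=True).item()
def ray(d,u,v):
    f=240/np.tan(np.radians(d['vertical_fov'])/2)
    return np.array(d['xyz']),R.from_quat(d['orientation']).apply([(u-d['cx'])/f,(v-d['cy'])/f,1])
def onz(d,u,v,z):
    o,r=ray(d,u,v); return o+r*(z-o[2])/r[2]
def proj(d,p):
    f=240/np.tan(np.radians(d['vertical_fov'])/2)
    q=R.from_quat(d['orientation']).inv().apply(np.array(p)-d['xyz']); return q[:2]/q[2]*f+[d['cx'],d['cy']]
E
python3 - <<'E'
from h import *
for n in ('scene','side','wrist'):
    d=grab(n,n+'0'); print(n,d['vertical_fov'],d['cx'],d['cy'],d['xyz'],R.from_quat(d['orientation']).as_matrix().round(2).tolist())
print(manip.sense())
E
```

```text
scene 52.852127600241225 311.97427280365116 240.88269301005025 [ 192.03942253 -373.30588046  679.71036269] [[0.76, -0.5, 0.42], [-0.65, -0.56, 0.51], [-0.02, -0.66, -0.75]]
side 50.701758507164364 322.89194911871675 239.55033481030426 [1144.43344768 -132.09424944  749.1783473 ] [[0.31, 0.71, -0.63], [0.95, -0.23, 0.2], [-0.0, -0.67, -0.75]]
wrist 68.17509090984925 319.5360082985286 238.807486623363 [ 287.64388267 -446.09655592  373.07867373] [[0.41, -0.87, -0.28], [-0.91, -0.39, -0.12], [-0.0, 0.31, -0.95]]
{'time': 0.15, 'qpos': array([-1.14699585e+00,  1.26262125e-01, -4.03635825e-02,  1.40541034e+00,
        1.93244658e-05,  1.57080664e+00]), 'qvel': array([ 0.00035863, -0.00138024,  0.00209103,  0.0022704 ,  0.00074038,
       -0.00242979]), 'joint_efforts': array([-1.01932412e-03, -4.36275351e+01,  3.53149545e+01,  1.35715096e-02,
       -2.68782509e-05,  1.19041050e-05]), 'ee_pos': array([ 215.8057009 , -478.34728206,  303.30214639]), 'orientation': array([-0.1487992 ,  0.69172152, -0.69086164,  0.14862819]), 'contact_force': array([ 0.38296572,  0.43649281, -0.61447101]), 'wrist_torque': array([ 0.01196949, -0.02672155, -0.0257203 ]), 'finger_gap': 1.001158124115508}
```

View pics/scene0.png

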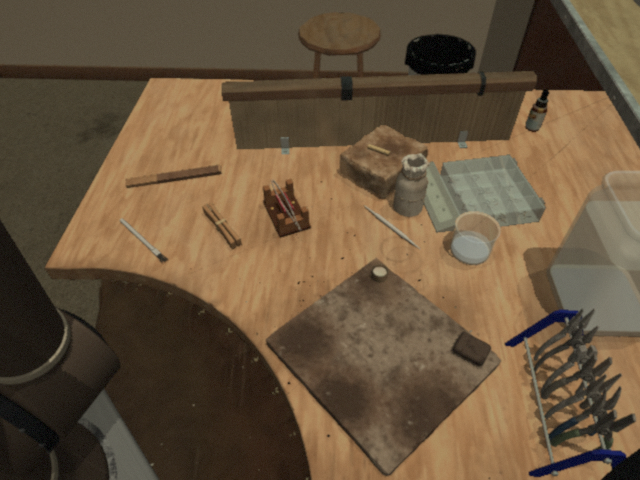

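View pics/side0.png

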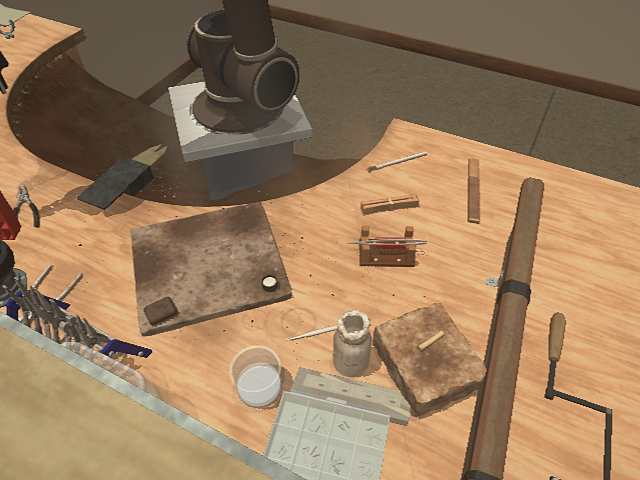

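Scene: the board is centred near (383,360), the rest with tweezers near (287,207), and the clamp near (222,226). Side: the board is near (210,265), the rest near (388,247), and the clamp near (390,204). Next I'll enlarge the rest and clamp.

```bash
python3 - <<'E'
from h import *
a=load('scene0')['color'][165:265,190:323]; b=load('side0')['color'][180:280,335:468]
r=lambda m:cv2.resize(m,None,fx=5.9,fy=5.9,interpolation=cv2.INTER_CUBIC)
# two crops stacked side by side, scale 3
s=[cv2.resize(m,(798,600),interpolation=cv2.INTER_CUBIC) for m in (a,b)]
cv2.imwrite('pics/cA.png',s[0]);cv2.imwrite('pics/cB.png',s[1])
for n,c in (('scene0',[(376,260),(267,342),(388,473),(500,360)]),('side0',[(263,204),(131,229),(143,333),(291,296)])):
    d=load(n); P=np.array([onz(d,u,v,16) for u,v in c]); print(n,P.round(0).tolist(),P.mean(0).round(1),np.linalg.norm(P-np.roll(P,1,0),axis=1).round())
E
```

```text
scene0 [[620.0, -31.0, 16.0], [377.0, -34.0, 16.0], [378.0, -288.0, 16.0], [620.0, -289.0, 16.0]] [ 498.7 -160.4   16. ] [257. 244. 254. 241.]
side0 [[390.0, -21.0, 16.0], [379.0, -286.0, 16.0], [629.0, -282.0, 16.0], [632.0, -28.0, 16.0]] [ 507.4 -154.1   16. ] [242. 265. 250. 255.]
```

View pics/cA.png

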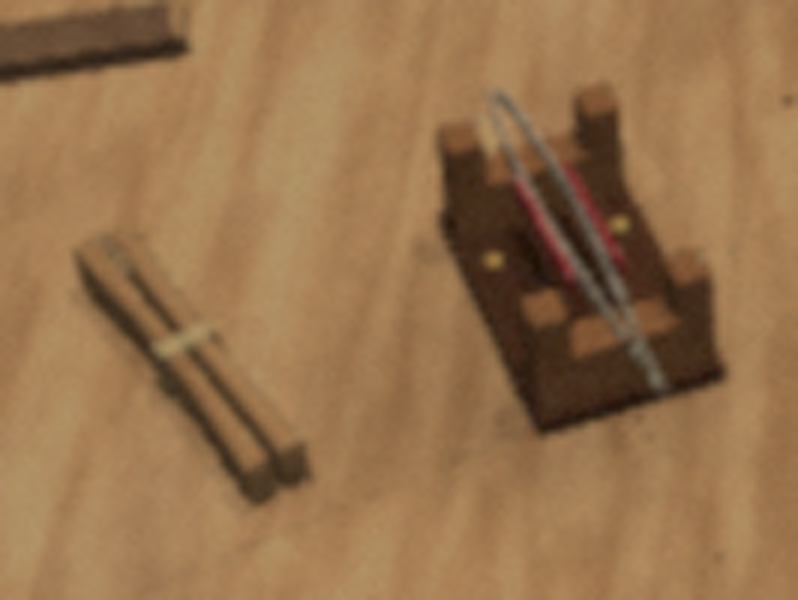

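View pics/cB.png

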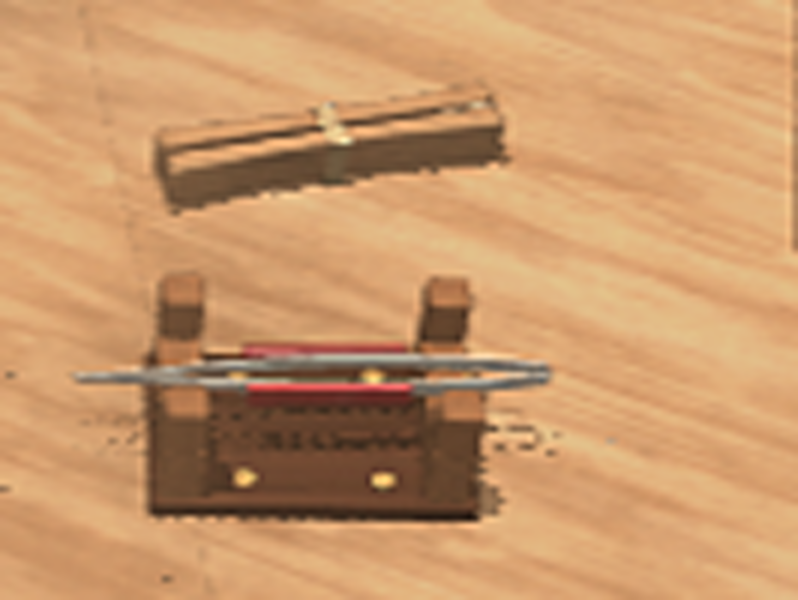

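Crops (scale 6): upright tops, sleeves, tweezers ends and clamp corners are all clear. I'll cast rays for them.

```bash
python3 - <<'E'
from h import *
A=load('scene0');B=load('side0')
fa=lambda p,z:onz(A,190+p[0]/6,165+p[1]/6,z)[:2].round(1)
fb=lambda p,z:onz(B,335+p[0]/6,180+p[1]/6,z)[:2].round(1)
def show(n,f,ps,z):
    P=np.array([f(p,z) for p in ps]);print(n,P.tolist(),'mean',P.mean(0).round(1))
show('tops A',fa,[(459,137),(596,100),(544,307),(688,265)],48)
show('tops B',fb,[(182,290),(447,290),(185,403),(462,403)],48)
show('screws A',fa,[(493,260),(619,224)],8); show('screws B',fb,[(238,377),(373,377),(245,478),(384,480)],8)
show('base A',fa,[(543,432),(722,375)],0); show('base B',fb,[(150,514),(478,517)],0)
show('sleeves A',fa,[(518,180),(572,167),(572,280),(625,262)],35); show('sleeves B',fb,[(248,350),(408,350),(248,397),(410,397)],35)
show('tw ends A',fa,[(497,95),(660,388)],34);show('tw ends B',fb,[(75,378),(549,374)],34)
show('clamp top A',fa,[(78,248),(140,235),(247,470),(305,450)],21)
show('clamp top B',fb,[(157,132),(488,87),(168,178),(500,127)],21)
show('waist A',fa,[(155,350),(210,330)],21);show('waist B',fb,[(325,103),(345,142)],21)
# board
for n,d in(('A',A),('B',B)):
    g=cv2.cvtColor(cv2.GaussianBlur(d['color'],(5,5),0),cv2.COLOR_BGR2HSV)
    s=(165,255) 
    m=((g[...,1]<110)&(g[...,2]<150)).astype(np.uint8); c0=(383,360) if n=='A' else (210,265)
    k,l,st,ce=cv2.connectedComponentsWithStats(cv2.morphologyEx(m,cv2.MORPH_OPEN,np.ones((5,5))))
    i=l[c0[1],c0[0]]; c=max(cv2.findContours((l==i).astype(np.uint8),0,2)[0],key=cv2.contourArea)
    h=cv2.convexHull(c);q=cv2.approxPolyDP(h,10,True)[:,0]
    print(n,i,q.tolist(),[onz(d,u,v,16)[:2].round().tolist() for u,v in q])
E
```

```text
tops A [[571.3, 218.6], [615.5, 202.8], [544.1, 140.0], [588.6, 124.5]] mean [579.9 171.5]
tops B [[547.0, 143.1], [572.6, 222.6], [591.2, 127.1], [617.2, 207.4]] mean [582. 175.]
screws A [[567.3, 200.8], [609.1, 186.1]] mean [588.2 193.4]
screws B [[554.5, 162.3], [568.0, 204.0], [594.7, 148.7], [608.9, 190.0]] mean [581.5 176.2]
base A [[536.4, 136.0], [594.5, 116.9]] mean [565.4 126.4]
base B [[593.2, 117.7], [626.2, 215.6]] mean [609.7 166.6]
sleeves A [[580.9, 201.4], [597.8, 194.5], [565.3, 154.0], [582.8, 149.0]] mean [581.7 174.7]
sleeves B [[566.4, 158.8], [582.0, 206.8], [584.7, 151.4], [600.2, 199.4]] mean [583.3 179.1]
tw ends A [[601.8, 239.7], [556.8, 100.9]] mean [579.3 170.3]
tw ends B [[559.9, 103.2], [604.0, 245.2]] mean [582.  174.2]
clamp top A [[462.7, 284.6], [481.2, 276.1], [449.1, 168.0], [467.0, 162.9]] mean [465.  222.9]
clamp top B [[452.0, 172.2], [466.4, 289.9], [474.0, 167.8], [486.0, 285.3]] mean [469.6 228.8]
waist A [[456.1, 229.1], [474.0, 224.8]] mean [465. 227.]
waist B [[456.4, 232.7], [476.4, 231.7]] mean [466.4 232.2]
A 29 [[371, 260], [499, 358], [389, 474], [268, 343]] [[614.0, -26.0], [621.0, -286.0], [378.0, -289.0], [377.0, -36.0]]
B 0 [[0, 5], [639, 187], [639, 479], [0, 479]] [[-795.0, -631.0], [587.0, 754.0], [1071.0, 343.0], [803.0, -487.0]]
```

```bash
cat >> h.py <<'E'
def to(x,y,z,jaw):
    s=manip.sense(); M=R.from_quat(s['orientation']).as_matrix()
    a=np.degrees(np.arctan2(M[1,2],M[0,2])); t=(jaw-a+90)%180-90
    print('t',round(s['time'],2),'pos',s['ee_pos'].round(1),'jawyaw',a.round(1),'down',M[:,1].round(3),'q',s['qpos'].round(2),'F',s['contact_force'].round(1),'gap',round(s['finger_gap'],3))
    print('shift',((np.array([x,y,z])-s['ee_pos'])/200).round(3),'turn',round(t/180,4))
E
python3 -c "
from h import *
to(582.5,177,180,-18)"
```

```text
t 0.15 pos [ 215.8 -478.3  303.3] jawyaw -65.7 down [-0.     0.001 -1.   ] q [-1.15  0.13 -0.04  1.41  0.    1.57] F [ 0.4  0.4 -0.6] gap 1.001
shift [ 1.833  3.277 -0.617] turn 0.2651
```

```bash
python3 -m crank '[[[0.15,0.2,0,0.03,1],[0.3,0.45,0,0.08,1],[0.45,0.7,0,0.13,1],[0.6,0.95,0,0.17,1],[0.65,1,0,0.2,1]]]' 30 | tail -3
python3 -m crank '[[[0.15,0.25,0,0.03,1],[0.3,0.5,0,0.06,1],[0.45,0.75,0,0.065,1],[0.6,1,0,0.065,1]]]'|tail -3
python3 -m crank '[[[0.15,0.25,0,0,1],[0.3,0.5,-0.1,0,1],[0.4,0.75,-0.2,0,1],[0.5,1,-0.3,0,1],[0.5,1,-0.3,0,1]]]' |tail -3
python3 -c "
from h import *
to(582.5,177,180,-18)"
```

```text
orientation: [-0.357, 0.611, -0.61, 0.357]
contact_force: [0.8, -0.9, 1.1]
finger_gap: 0.995
orientation: [-0.418, 0.571, -0.57, 0.418]
contact_force: [0.0, -0.5, 0.1]
finger_gap: 1.001
orientation: [-0.42, 0.571, -0.569, 0.418]
contact_force: [-0.3, -0.4, -0.3]
finger_gap: 0.998
t 1.9 pos [567.3 129.1 240.3] jawyaw -17.3 down [-0.005  0.    -1.   ] q [ 0.22  0.24 -0.04  1.3   0.    2.1 ] F [-0.3 -0.4 -0.3] gap 0.998
shift [ 0.076  0.239 -0.301] turn -0.0037
```

Hover nearly over the tweezers, then look with the wrist camera.

```bash
python3 -m crank '[[[0.04,0.12,-0.12,0,1],[0.076,0.24,-0.2,-0.004,1],[0.076,0.24,-0.2,-0.004,1],[0.076,0.24,-0.2,-0.004,1]]]' |tail -1
python3 - <<'E'
from h import *
d=grab('wrist','w1')
to(582.5,177,88.5,-18)
for p in ((581,173.5,30),(582.5,177,35),(467,227,21)): print(proj(d,p).round())
E
```

```text
finger_gap: 0.999
t 2.45 pos [582.5 176.2 201.3] jawyaw -18.1 down [-0.004  0.    -1.   ] q [ 0.29  0.3  -0.04  1.23  0.    2.18] F [ 0.3 -0.3 -0.2] gap 0.999
shift [-0.     0.004 -0.564] turn 0.0006
[320. 244.]
[321. 241.]
[149. 219.]
```

View pics/w1.png

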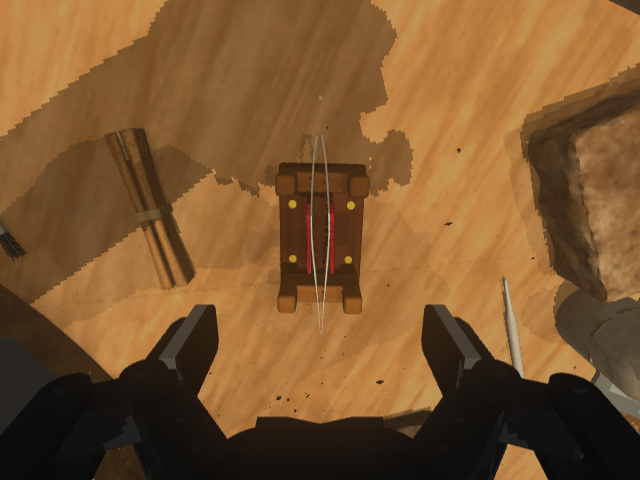

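Wrist view: sleeves are centred at (320,240) as predicted, aligned with the jaws. The rest screws are at (292,204), (351,205), (292,259), (348,260). The clamp waist is at (149,214).

```bash
python3 - <<'E'
from h import *
d=load('w1')
S=np.array([onz(d,u,v,8)[:2] for u,v in((292,204),(351,205),(292,259),(348,260))]);print('screws',S.round(1).tolist(),S.mean(0))
T=np.array([onz(d,u,v,48)[:2] for u,v in((286,185),(360,185),(286,304),(352,304))]);print('tops',T.round(1).tolist(),T.mean(0))
T=np.array([onz(d,u,v,35)[:2] for u,v in((307,205),(334,206),(307,273),(334,273))]);print('sleeve',T.round(1).tolist(),T.mean(0))
T=np.array([onz(d,u,v,35)[:2] for u,v in((320,135),(321,334))]);print('tw ends',T.round(1).tolist(),T.mean(0))
T=np.array([onz(d,u,v,21)[:2] for u,v in((107,134),(141,128),(164,289),(188,281),(137,212),(161,208))]);print('clamp',T.round(1).tolist(),T[:4].mean(0),T[4:].mean(0))
E
python3 -m crank '[[[0,0.004,-0.2,0,1],[0,0.004,-0.4,0,1],[0,0.004,-0.52,0,1],[0,0.004,-0.565,0,1],[0,0.004,-0.565,0,1]]]' |tail -3
python3 -c "
from h import *
to(582.5,177,88.5,-18)"
```

```text
screws [[568.2, 203.2], [610.3, 188.7], [553.4, 161.3], [595.4, 146.8]] [581.83122041 174.98706191]
tops [[574.6, 223.2], [618.9, 208.8], [546.3, 144.3], [590.4, 130.1]] [582.53750451 176.57466338]
sleeve [[581.7, 204.3], [598.8, 198.0], [565.6, 157.0], [584.1, 151.0]] [582.56300445 177.56887121]
tw ends [[604.1, 244.9], [559.6, 105.7]] [581.85632077 175.29464601]
clamp [[467.0, 289.9], [490.7, 286.3], [453.0, 172.8], [473.6, 173.3], [461.3, 234.7], [479.2, 232.0]] [471.06961199 230.58471298] [470.26270774 233.39632198]
orientation: [-0.416, 0.573, -0.572, 0.414]
contact_force: [0.6, 0.4, 0.3]
finger_gap: 1.0
t 3.08 pos [582.7 176.4  88.9] jawyaw -18.1 down [-0.004  0.    -1.   ] q [ 0.29  0.36 -0.22  1.    0.    2.18] F [0.6 0.4 0.3] gap 1.0
shift [-0.001  0.003 -0.002] turn 0.0008
```

```bash
python3 -m crank '[[[0,0,0,0,0.2],[0,0,0,0,-0.3],[0,0,0,0,-0.6],[0,0,0,0,-0.8],[0,0,0,0,-0.9],[0,0,0,0,-0.9],[0,0,0,0,-0.9],[0,0,0,0,-0.9]]]' 25 |tail -3
python3 -c "
from h import *
to(582.5,177,88.5,-18)"
python3 -m crank '[[[0,0,0.05,0,-0.9],[0,0,0.2,0,-0.9],[0,0,0.4,0,-0.9],[0,0,0.55,0,-0.9],[0,0,0.55,0,-0.9]]]' |tail -3
python3 -c "
from h import *
to(501,-157,73,0);grab('side','s1')
d=load('s1')
cv2.imwrite('pics/s1c.png',cv2.resize(d['color'][120:280,290:500],(630,480)))"
```

```text
orientation: [-0.416, 0.573, -0.572, 0.414]
contact_force: [-1.2, 0.4, 4.6]
finger_gap: 0.221
t 4.08 pos [582.9 176.5  89.3] jawyaw -18.1 down [-0.003  0.    -1.   ] q [ 0.29  0.36 -0.22  1.    0.    2.18] F [-1.2  0.4  4.6] gap 0.221
shift [-0.002  0.002 -0.004] turn 0.0008
orientation: [-0.414, 0.573, -0.572, 0.416]
contact_force: [0.2, 0.8, -0.4]
finger_gap: 0.22
t 4.7 pos [584.  176.9 202.1] jawyaw -18.1 down [ 0.001  0.002 -1.   ] q [ 0.29  0.3  -0.04  1.22  0.    2.18] F [ 0.2  0.8 -0.4] gap 0.22
shift [-0.415 -1.669 -0.645] turn 0.1008
```

View pics/s1c.png

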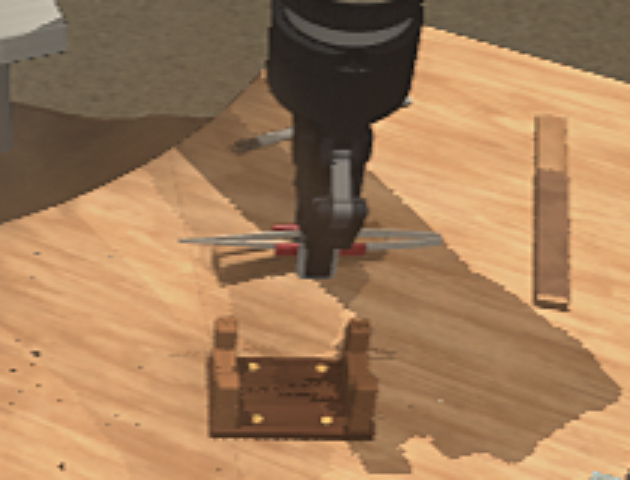

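The tweezers are held level, sleeves in the pads. But the tips reach about 15 mm below them and would strike the board first, so I'll set them back and regrip with only the fingertips.

```bash
python3 -m crank '[[[-0.007,-0.002,-0.2,0,-0.9],[-0.007,-0.002,-0.4,0,-0.9],[-0.007,-0.002,-0.5,0,-0.9],[-0.007,-0.002,-0.555,0,-0.9],[-0.007,-0.002,-0.563,0,-0.9],[-0.007,-0.002,-0.563,0,-0.9]]]' |tail -2
python3 -c "
from h import *
to(582.5,177,102.5,-18)"
python3 -m crank '[[[0,0,0,0,-0.3],[0,0,0,0,0],[0,0,0,0,0.2],[0,0,0,0,0.2],[0,0,0.035,0,0.2],[0,0,0.067,0,0.2],[0,0,0.067,0,0.2]]]' |tail -2
python3 -c "
from h import *
to(582.5,177,102.5,-18)"
```

```text
contact_force: [-3.5, -2.3, 9.3]
finger_gap: 0.218
t 5.5 pos [581.3 175.9  88. ] jawyaw -18.1 down [-0.002  0.    -1.   ] q [ 0.29  0.36 -0.22  0.99  0.    2.18] F [-3.5 -2.3  9.3] gap 0.218
shift [0.006 0.006 0.072] turn 0.0008
contact_force: [0.4, -0.2, 0.3]
finger_gap: 0.599
t 6.38 pos [581.8 176.1 102.5] jawyaw -18.1 down [-0.001  0.001 -1.   ] q [ 0.29  0.35 -0.2   1.02  0.    2.18] F [ 0.4 -0.2  0.3] gap 0.599
shift [0.003 0.005 0.   ] turn 0.0008
```

```bash
python3 -m crank '[[[0,0,0,0,-0.3],[0,0,0,0,-0.6],[0,0,0,0,-0.9],[0,0,0,0,-0.9],[0,0,0,0,-0.9],[0,0,0,0,-0.9]]]' 25|tail -2
python3 -c "
from h import *
to(582.5,177,102.5,-18)"
python3 -m crank '[[[0,0,0.05,0,-0.9],[0,0,0.2,0,-0.9],[0,0,0.4,0,-0.9],[0,0,0.55,0,-0.9],[0,0,0.55,0,-0.9]]]' |tail -3
python3 -c "
from h import *
to(501,-157,90,0);grab('side','s2')
d=load('s2')
cv2.imwrite('pics/s2c.png',cv2.resize(d['color'][160:240,340:450],(660,480)))"
```

```text
contact_force: [-0.2, -0.4, 1.4]
finger_gap: 0.218
t 7.12 pos [581.8 176.1 102.5] jawyaw -18.1 down [-0.     0.001 -1.   ] q [ 0.29  0.35 -0.2   1.02  0.    2.18] F [-0.2 -0.4  1.4] gap 0.218
shift [ 0.003  0.005 -0.   ] turn 0.0008
orientation: [0.413, -0.572, 0.573, -0.417]
contact_force: [-0.1, 0.4, -1.2]
finger_gap: 0.214
t 7.75 pos [583.  176.4 215.8] jawyaw -18.1 down [ 0.005  0.002 -1.   ] q [ 0.29  0.29 -0.02  1.25  0.    2.18] F [-0.1  0.4 -1.2] gap 0.214
shift [-0.41  -1.667 -0.629] turn 0.1008
```

View pics/s2c.png

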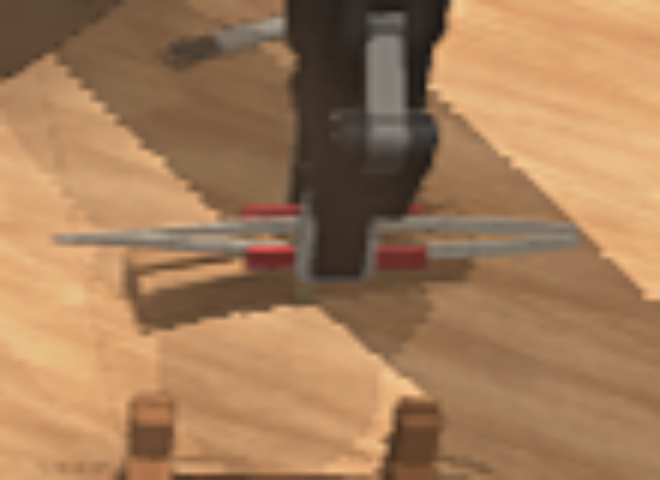

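Held level with the tips just below the sleeves' underside. Moving to the board now.

```bash
python3 -m crank '[[[-0.03,-0.12,0,0.02,-0.9],[-0.1,-0.35,0,0.04,-0.9],[-0.15,-0.6,0,0.06,-0.9],[-0.2,-0.8,0,0.08,-0.9],[-0.21,-0.85,0,0.1,-0.9]]]' |tail -1
python3 -m crank '[[[-0.05,-0.2,0,0,-0.9],[-0.1,-0.4,-0.1,0,-0.9],[-0.15,-0.6,-0.2,0,-0.9],[-0.19,-0.75,-0.35,0,-0.9],[-0.2,-0.8,-0.45,0,-0.9],[-0.2,-0.81,-0.5,0,-0.9],[-0.2,-0.81,-0.5,0,-0.9]]]' |tail -1
python3 -c "
from h import *
to(501,-155,88.5,0)"
```

```text
finger_gap: 0.217
finger_gap: 0.216
t 9.3 pos [ 498.2 -157.5  110.9] jawyaw -0.2 down [-0.004  0.003 -1.   ] q [-0.31  0.2  -0.39  0.99  0.    1.27] F [ 0.4 -0.1  0. ] gap 0.216
shift [ 0.014  0.012 -0.112] turn 0.001
```

```bash
python3 -m crank '[[[0.014,0.012,-0.04,0,-0.9],[0.014,0.012,-0.08,0,-0.9],[0.014,0.012,-0.1,0,-0.9],[0.014,0.012,-0.105,0,-0.9],[0.014,0.012,-0.11,0,-0.9],[0.014,0.012,-0.112,0,-0.9],[0.014,0.012,-0.112,0,-0.9]]]' |tail -2
python3 -c "
from h import *
to(501,-155,88.5,0)"
```

```text
contact_force: [-3.8, 3.0, 10.1]
finger_gap: 0.22
t 10.18 pos [ 501.  -154.8   89.9] jawyaw -0.2 down [-0.003  0.003 -1.   ] q [-0.3   0.22 -0.41  0.94  0.    1.27] F [-3.8  3.  10.1] gap 0.22
shift [ 0.    -0.001 -0.007] turn 0.001
```

In contact (10 N). Release and lift, then check.

```bash
python3 -m crank '[[[0,0,0,0,-0.4],[0,0,0,0,-0.2],[0,0,0,0,0],[0,0,0,0,0.1],[0,0,0.1,0,0.1],[0,0,0.3,0,0.1],[0,0,0.5,0,0.1],[0,0,0.6,0,0.1]]]' |tail -1
python3 -m crank '[[[0,0.2,0,0,0.2],[0,0.45,0,0,0.2],[0,0.7,0,0,0.2],[0,0.95,0,0,0.2],[0,1,0,0,0.2]]]' |tail -1
python3 -m crank '[[[0,0.2,0,0,0.2],[-0.05,0.4,0,-0.02,0.2],[-0.1,0.65,0,-0.04,0.2],[-0.14,0.85,0,-0.04,0.2],[-0.16,0.91,0,-0.04,0.2],[-0.16,0.91,0,-0.04,0.2]]]' |tail -1
python3 - <<'E'
from h import *
to(468.5,229,76.5,-6.7)
d=grab('wrist','w3'); e=grab('scene','c3')
im=np.vstack([np.hstack([cv2.resize(d['color'],(400,300)),cv2.resize(e['color'],(400,300))]),cv2.resize(e['color'][250:475,260:560],(800,300))[:, :800]])
im[300:]=0; c=cv2.resize(e['color'][250:475,260:510],(333,300)); im[300:,:333]=c
im[300:,400:]=cv2.resize(d['color'][60:360,120:520],(400,300))
cv2.imwrite('pics/m3.png',im)
E
```

```text
finger_gap: 0.551
finger_gap: 0.598
finger_gap: 0.6
t 12.55 pos [469.4 229.  212. ] jawyaw -7.1 down [-0.     0.002 -1.   ] q [ 0.45  0.14 -0.23  1.2   0.    2.15] F [-0.2 -0.3 -0. ] gap 0.6
shift [-0.005  0.    -0.677] turn 0.0024
```

View pics/m3.png

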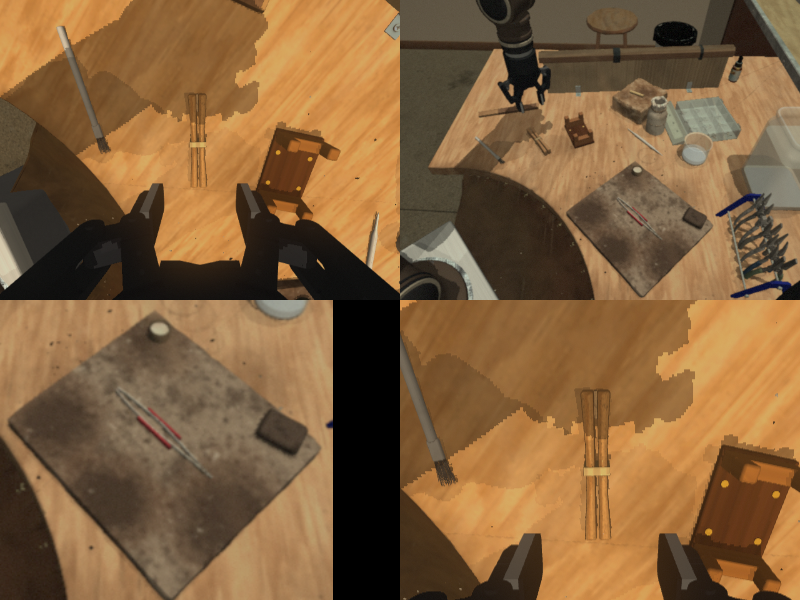

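The tweezers lie flat at the board centre (sleeves within a pixel or two of the diagonals' crossing). The clamp sits upright in the wrist view, with the band at about (317,232) and the ends at rows 150 and 299.

```bash
python3 - <<'E'
from h import *
d=load('w3')
for p in((317,232),(315.5,150),(317.5,299),(316.5,224.5)): print(p,onz(d,*p,21).round(1))
a=onz(d,315.5,150,21)-onz(d,317.5,299,21); print(np.degrees(np.arctan2(-a[0],a[1])),np.linalg.norm(a))
E
```

```text
(317, 232) [467.3 229.7  21. ]
(315.5, 150) [473.9 290.6  21. ]
(317.5, 299) [460.5 173.   21. ]
(316.5, 224.5) [467.7 235.7  21. ]
-6.527092563589198 118.36764378282277
```

```bash
python3 -m crank '[[[-0.01,0.007,-0.2,0.003,0.2],[-0.01,0.007,-0.45,0.003,0.2],[-0.01,0.007,-0.6,0.003,0.2],[-0.01,0.007,-0.66,0.003,0.2],[-0.01,0.007,-0.678,0.003,0.2],[-0.01,0.007,-0.678,0.003,0.2]]]' |tail -2
python3 -m crank '[[[0,0,0,0,-0.1],[0,0,0,0,-0.3],[0,0,0,0,-0.6],[0,0,0,0,-0.8],[0,0,0,0,-0.8],[0,0,0,0,-0.8]]]' 35|tail -2
python3 -c "
from h import *
to(467.5,231,76.5,-6.7)"
python3 -m crank '[[[0,0,0.05,0,-0.8],[0,0,0.2,0,-0.8],[0,0,0.4,0,-0.8],[0,0,0.6,0,-0.8],[0,0,0.6,0,-0.8]]]' |tail -2
python3 -c "
from h import *
to(581.7,174.5,180,-18.6)"
```

```text
contact_force: [1.3, 0.1, -0.7]
finger_gap: 0.6
contact_force: [-0.5, 1.1, 5.3]
finger_gap: 0.247
t 14.15 pos [468.9 229.8  78.3] jawyaw -6.7 down [ 0.003  0.003 -1.   ] q [ 0.45  0.22 -0.44  0.91  0.    2.14] F [-0.5  1.1  5.3] gap 0.247
shift [-0.007  0.006 -0.009] turn 0.0001
contact_force: [0.8, -0.3, -0.6]
finger_gap: 0.245
t 14.78 pos [470.3 230.5 202.1] jawyaw -6.7 down [ 0.008  0.006 -1.   ] q [ 0.45  0.14 -0.25  1.17  0.    2.14] F [ 0.8 -0.3 -0.6] gap 0.245
shift [ 0.557 -0.28  -0.11 ] turn -0.066
```

```bash
python3 -m crank '[[[0.1,-0.05,0,-0.02,-0.8],[0.25,-0.13,0,-0.04,-0.8],[0.4,-0.2,0,-0.06,-0.8],[0.53,-0.26,0,-0.066,-0.8],[0.557,-0.282,-0.1,-0.066,-0.8],[0.557,-0.282,-0.25,-0.066,-0.8],[0.557,-0.282,-0.25,-0.066,-0.8]]]' |tail -2
python3 - <<'E'
from h import *
to(581.7,174.5,109,-18.6)
a=grab('wrist','w4')['color'];b=grab('side','s4')['color'];c=grab('scene','c4')['color']
A=cv2.resize(a[90:390,120:520],(400,300));B=cv2.resize(b[175:280,320:460],(400,300),interpolation=2);C=cv2.resize(c[145:250,220:360],(400,300),interpolation=2)
cv2.imwrite('pics/m4.png',np.vstack([np.hstack([A,B]),np.hstack([C,C*0])]))
E
```

```text
contact_force: [0.9, 0.5, -0.6]
finger_gap: 0.246
t 15.65 pos [580.5 172.7 148.1] jawyaw -18.7 down [ 0.002  0.002 -1.   ] q [ 0.29  0.32 -0.15  1.11  0.    2.19] F [ 0.9  0.5 -0.6] gap 0.246
shift [ 0.006  0.009 -0.196] turn 0.0007
```

View pics/m4.png

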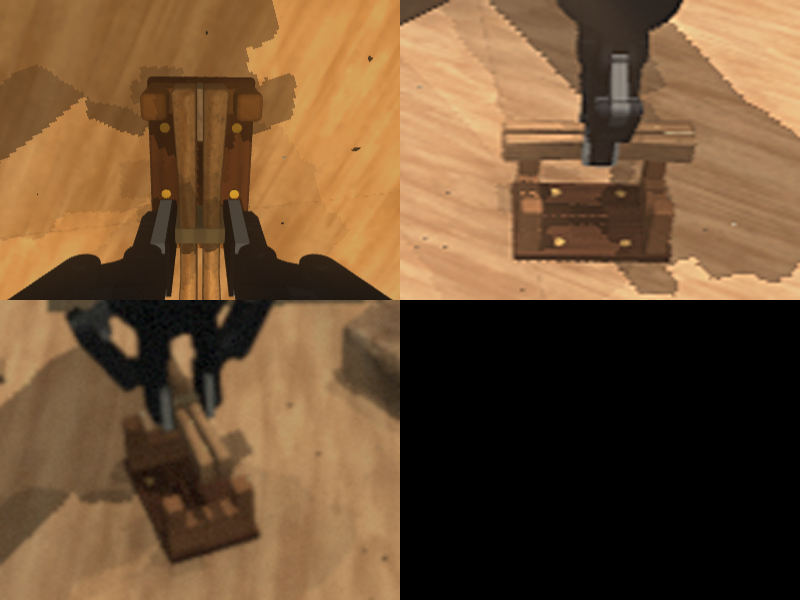

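Clamp held level and aligned over the notches. From the side crop I'll get its end positions.

```bash
python3 - <<'E'
from h import *
d=load('s4'); k=140/400
f=lambda x,y,z:onz(d,320+(x-400)*k,175+y*105/300,z)[:2]
ax=np.array([np.sin(np.radians(18.6)),np.cos(np.radians(18.6))]); seat=np.array([581.7,174.5])
for z,l,r in((69.8,(505,161),(694,161)),(90.8,(503,123),(692,123)),(90.8,(503,139),(694,139))):
    L,Q=f(*l,z),f(*r,z); m=(L+Q)/2; print(L.round(1),Q.round(1),np.linalg.norm(L-Q).round(1),'along',((m-seat)@ax).round(1),'across',((m-seat)@[ax[1],-ax[0]]).round(1))
# uprights outer faces along axis in side view: base corners
for z,l,r in((0,(515,258),(670,261)),): 
    L,Q=f(*l,z),f(*r,z); m=(L+Q)/2; print('base',((m-seat)@ax).round(1),np.linalg.norm(L-Q))
print('tcp along',(np.array([580.5,172.7])-seat)@ax)
E
```

```text
[567.7 117. ] [604.8 231.7] 120.5 along 1.3 across 4.4
[554.5 119.5] [591.3 233.3] 119.6 along -1.0 across -8.9
[567.6 114.6] [604.4 228.5] 119.7 along -1.4 across 5.0
base 1.6 102.48056572636376
tcp along -2.0887343091749635
```

```bash
python3 -m crank '[[[0.009,0.009,-0.05,0,-0.8],[0.009,0.009,-0.1,0,-0.8],[0.009,0.009,-0.15,0,-0.8],[0.009,0.009,-0.17,0,-0.8],[0.009,0.009,-0.185,0,-0.8],[0.009,0.009,-0.195,0,-0.8],[0.009,0.009,-0.2,0,-0.8],[0.009,0.009,-0.2,0,-0.8]]]' |tail -2
python3 -c "
from h import *
to(582.3,174.5,108.3,-18.6)"
```

```text
contact_force: [0.5, 0.5, -0.3]
finger_gap: 0.244
t 16.8 pos [584.  175.7 112.7] jawyaw -18.6 down [ 0.01   0.004 -1.   ] q [ 0.29  0.34 -0.19  1.03  0.    2.19] F [ 0.5  0.5 -0.3] gap 0.244
shift [-0.009 -0.006 -0.022] turn 0.0002
```

```bash
python3 -m crank '[[[-0.008,-0.005,-0.01,0,-0.8],[-0.008,-0.005,-0.018,0,-0.8],[-0.008,-0.005,-0.022,0,-0.8],[-0.008,-0.005,-0.022,0,-0.8]]]' |tail -2
python3 -c "
from h import *
to(582.3,174.5,108.3,-18.6)"
```

```text
contact_force: [-0.6, -0.3, 1.7]
finger_gap: 0.241
t 17.3 pos [582.4 174.7 108.4] jawyaw -18.6 down [ 0.01   0.004 -1.   ] q [ 0.29  0.34 -0.2   1.02  0.    2.19] F [-0.6 -0.3  1.7] gap 0.241
shift [-0.    -0.001 -0.001] turn 0.0002
```

Nearly down; a bit more until firm contact, then check before release.

```bash
python3 -m crank '[[[0,0,-0.004,0,-0.8],[0,0,-0.007,0,-0.8],[0,0,-0.007,0,-0.8]]]' |tail -2
python3 - <<'E'
from h import *
to(582.3,174.5,108.3,-18.6)
b=grab('side','s5')['color'];c=grab('scene','c5')['color']
B=cv2.resize(b[175:280,320:460],(400,300),interpolation=2);C=cv2.resize(c[145:250,220:360],(400,300),interpolation=2)
cv2.imwrite('pics/m5.png',np.hstack([B,C]))
E
```

```text
contact_force: [-4.3, -1.7, 9.8]
finger_gap: 0.25
t 17.68 pos [582.4 174.7 108.3] jawyaw -18.6 down [ 0.01   0.004 -1.   ] q [ 0.29  0.34 -0.21  1.02  0.    2.19] F [-4.3 -1.7  9.8] gap 0.25
shift [-0.    -0.001 -0.   ] turn 0.0002
```

View pics/m5.png

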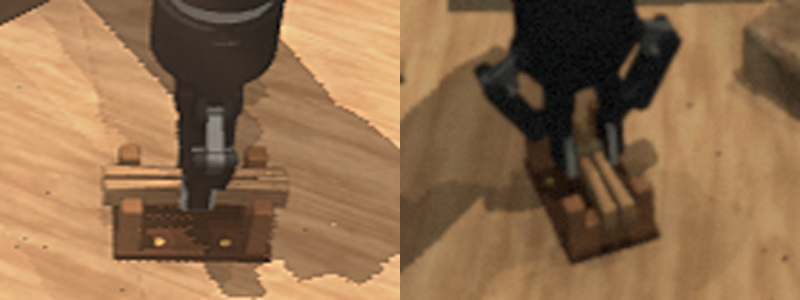

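Seated between the prongs in both views. Release, lift clear, and measure the overhang.

```bash
python3 -m crank '[[[0,0,0,0,-0.4],[0,0,0,0,-0.2],[0,0,0,0,0],[0,0,0,0,0],[0,0,0.1,0,0],[0,0,0.3,0,0],[0,0,0.6,0,0],[0,0,0.8,0,0],[0,0,0.8,0,0]]]' |tail -2
python3 -m crank '[[[-0.1,-0.2,0.1,0,0],[-0.2,-0.45,0.2,0,0],[-0.3,-0.7,0.2,0,0],[-0.4,-0.9,0.2,0,0],[-0.4,-0.9,0.2,0,0]]]' |tail -2
python3 - <<'E'
from h import *
b=grab('side','s6')['color'];c=grab('scene','c6')['color']
B=cv2.resize(b[190:280,340:440],(400,360),interpolation=2);C=cv2.resize(c[150:240,240:340],(400,360),interpolation=2)
cv2.imwrite('pics/m6.png',np.hstack([B,C]))
E
```

```text
contact_force: [0.3, -0.3, -0.1]
finger_gap: 0.504
contact_force: [0.6, 0.3, -0.5]
finger_gap: 0.498
```

View pics/m6.png

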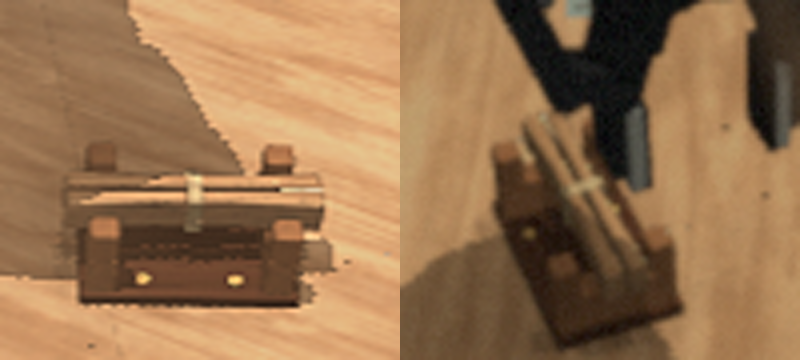

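```bash
python3 - <<'E'
from h import *
d=load('s6'); f=lambda p,z:onz(d,340+p[0]/4,190+p[1]/4,z)[:2]
e=load('c6'); g=lambda p,z:onz(e,240+(p[0]-400)/4,150+p[1]/4,z)[:2]
t=np.radians(18.6);ax=np.array([np.sin(t),np.cos(t)]);cr=np.array([ax[1],-ax[0]]);s=np.array([581.7,174.5])
def rep(n,f,ps,z):
    P=np.array([f(p,z) for p in ps])-s;print(n,'along',(P@ax).round(1),(P@ax).mean().round(1),'across',(P@cr).round(1),(P@cr).mean().round(1))
rep('prongs side',f,[(104,228),(288,230),(101,152),(279,153)],48)
rep('clamp side',f,[(66,208),(322,204),(67,177),(322,174)],51)
rep('prongs scene',g,[(505,154),(564,264),(655,237)],48)
rep('band side',f,[(194,178),(196,207)],51); rep('band scene',g,[(586,185)],51)
to(582,174.5,108,-18.6)
E
```

```text
prongs side along [-41.6  42.4 -40.9  43.2] 0.8 across [ 23.7  23.9 -23.8 -24.2] -0.1
clamp side along [-58.8  59.1 -57.7  61.2] 0.9 across [14.4 10.5 -4.9 -8.2] 3.0
prongs scene along [ 36.8 -44.5 -44.8] -17.5 across [-24.9 -23.9  20.8] -9.3
band side along [1.4 1. ] 1.2 across [-4.9 13.1] 4.1
band scene along [-2.3] -2.3 across [2.6] 2.6
t 19.62 pos [503.5  -5.2 311.7] jawyaw -18.7 down [ 0.016  0.007 -1.   ] q [-0.01  0.07 -0.08  1.4   0.01  1.88] F [ 0.8  0.5 -0.2] gap 0.497
shift [ 0.392  0.898 -1.018] turn 0.0006
```

```bash
python3 -c "
from station import manip
print(manip.job_done())"
```

```text
the job is handed in; nothing more can be done
None
```

The tweezers are lying flat on the middle of the soldering board, and the ring clamp is in the notches of its rest. The job is handed in at about 20 s of robot time. No verdict comes back, so these are my own checks:

- **Tweezers:** my first grip left the fingertips about 15 mm below the sleeves, so I set the tweezers back in the rest and regripped higher before moving them. After release, the scene picture showed them at the crossing of the board's diagonals. I did not look at them again after placing the clamp, but the arm stayed well above them.
- **Clamp:** in the side view its centre is within about 0.2 mm of the midpoint between the uprights, so the ends stick out equally. It looks level and seated in both views, but I did not measure the level separately.
- **Disagreements:** the side view puts the clamp about 3 mm off-centre across the notches and turned about 2° in them, which fits inside their 34 mm width. The scene view puts the clamp band about 2 mm toward the other end. That is within the roughly 2–4 mm by which the two cameras differed all along.
- **Forces and hand-in:** the readings I took at the end of each move stayed near 11 N or less. The gripper was clear of everything when I handed in.

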